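Feed the orange reference puck down the reader chute

ROBOT

A 6-joint arm with a two-finger parallel gripper is mounted at the origin on the work surface. World frame = base frame: x ahead of the robot, y to its left, z up, the work surface at z = 0. Lengths are in m, angles in rad, forces in N, time in s.
With the tool pointing down it reaches from about 0.325 to 0.9 m from the base axis. Payload 6.1 kg.
Tool frame: the origin (TCP) lies midway between the tips of the shut fingers; the grasp point (between the pads) lies 19 mm behind it; y points along the fingers, z is the direction in which the jaws open and shut, and the axes are right-handed (so a half turn about y gives the same grasp; the last joint's range is limited). The gripper opens to 87 mm and grips with 3 to 60 N. Pads are 19 mm wide; open, the fingers measure 117 mm over their backs; the gripper's body (75 mm by 190 mm) begins 51 mm behind the grasp point.
Start: joints at [1.054, 0.22, 1.526, -0, 1.395, -0.126], TCP at [0.238, 0.578, 0.223] pointing down, gripper open.
Joint ranges: [-2.98, 2.98], [-0.91, 2.08], [0.09, 2.57], [-1.24, 4.39], [0.2, 2.65], [-2.68, 2.68]. Speed limits (rad/s): [2.57, 2.57, 3.01, 3.14, 3.14, 3.14].

INTERFACE

Orientations are given as a 3x3 rotation matrix whose columns are the frame's x, y, z axes.
In Python, from rig import robot gives the robot as it stands. The module is installed in compiled form; this text tells all that it offers.
- The arm moves only by the tool apply_moves, never from a script. Its argument "rows" is a list of rows, each an object of numbers: "dx", "dy", "dz": the shift along the tool's x, y, z scaled (see below); "wx", "wy", "wz": the turn, a rotation vector about the tool's x, y, z scaled (see below); "grip": the closure, from 0 (fully open) to 1 (shut). In form: [{"dx": .., "dy": .., "dz": .., "wx": .., "wy": .., "wz": .., "grip": ..}, ...]. A call has 1 to 10 rows; each row is the pose to reach, as a shift and turn from the pose measured when the call began, along the tool's axes at that moment; what a row does not reach only later rows make up. The controller multiplies each number of a shift by 0.2 m and each number of a turn by 30 degrees. A row lasts 1/10 s, in which the tool goes at most 50 mm and 8.59 degrees, less where a joint would pass 70% of its speed; a pose out of reach is approached as far as the arm can. A call with a number of a shift or a turn outside -1 to 1 is refused whole. A call with a gripper value outside its range is refused whole. The fingers move at their own pace and stop on an object; "force" is the grip in N (left out, the last holds). Time passes only in rows, so rows that repeat a pose let the fingers close. It gives the time, the measured TCP pose, the force and the opening at its end, in the units of the state.
- robot.observe(): the state, without advancing time (a new reading comes with each control period).
- robot.capture(name): name is "side" or "top" or "wrist"; returns the picture (420x560x3 uint8, blue, green, red); there is no depth.
- robot.camera_info(name): a dict with "fov_y" (degrees; the focal length in pixels is half the picture's height over the tangent of half this angle, whatever the lens; pixels are square), "cx", "cy" (the principal point, pixels), "dist_coeffs" ([k1, k2, p1, p2, k3] as OpenCV has them; the pictures are not rectified), "world_from_camera" (4x4, takes a point from camera to world coordinates). Camera axes: x right, y up, looking along -z (the intrinsics and any distortion apply to the point x, -y, -z); pixel columns grow to the right and rows downward; lengths in m; the calibration is good to about 2 mm. A picture is of the moment at which its call begins: read the wrist's pose just before it. camera_info takes no time and is no camera call; for the wrist camera it gives the pose at the moment of the call.
- robot.finish_job(): hands the job in, once; it reports no verdict.
The state is a dict: "clock": time; "q": joint angles; "joint_velocities": joint speeds; "tau": joint torques, N m; "position": TCP position; "tool_rot": TCP orientation; "force": force on the tool from outside, world axes, zero at the start; "ft_torque": the same for the moment, N m; "grip_width": opening from 0.0 (shut) to 1.0 (fully open).
Only numpy, scipy, OpenCV 4.12 (cv2) and the standard library are available. Lean on these libraries where they do the work, as an engineer would, in place of code of your own. Each camera call takes 0.05 s, during which the arm holds its last target.

TASK

First slide the red stop all the way across to the end of its travel so that it blocks the lane holding the orange puck. Then, without lifting it, gently push the orange puck off the level deck and down the sloped lane until it rests against the stop. Leave the white puck where it is, do not disturb the bottle, the mug or the mouse, and end with the hand clear.

Things in the scene. Friction and masses are not known exactly. Their poses are not given: they have to be found in the camera images.
- chute: Two-lane feed chute fixed on the table, base 190 x 400 mm, teal and white. Origin at table height, z up, +y downhill, x across. Lanes 76 mm wide, centred at x = -41 and +41 mm; the walls between and beside them are 6 mm thick and stand 14 mm above the floor. From y = -160 to -30 mm the floor is a level deck at z = 110, open at its back; from y = -30 to 144 it slopes down at 12 degrees, open at its foot.
- brink (a point): Middle of the edge where the level deck turns into the slope: chute frame x = 0, y = -30, z = 110 mm. The slope is too gentle for a puck to slide by itself: it must be pushed all the way.
- shuttle (a joint): Position of the red stop carriage along the chute's x, in m: -0.041 (end of travel, stop blocks the lane at x = -41 mm) to +0.041 (end of travel, stop blocks the lane at x = +41 mm). Starts in between, stiff with about 3 N of friction, stays where it is left.
- stop_face (a point): Middle of the foot of the stop's uphill face, at floor level. The stop is a red plate 66 mm wide, 12 mm thick, square to the slope and 29 mm high above it, 180 mm down the slope from the brink. Chute frame: x = joint value, y = 146, z = 73 mm. A puck resting against it has its origin at y = 112, z = 80 mm.
- stop_post (a point): Centre of the top of the red upright post (18 mm diameter, 79 mm tall) on the stop carriage: push it sideways along the chute's x, or pinch it from above. Chute frame: x = joint value, y = 200, z = 135 mm; its foot is at z = 56. The ends of the carriage's guide, at x = -89 and +89 mm, reach z = 54 mm.
- puck_orange: Orange reference puck, loose: an upright disc 70 mm in diameter, 36 mm tall, about 0.25 kg. Origin at the centre of its underside, z up. It starts on the level deck, in one lane or the other.
- puck_white: White puck of the same size and mass, on the deck in the other lane; to be left there. Origin at the centre of its underside.
- bottle: Brown bottle with white cap, 66 mm diameter, 150 mm tall, standing on the table near the chute. Origin at the centre of its underside.
- mug: White mug, 80 mm diameter, 90 mm tall, standing on the table near the chute. Origin at the centre of its underside.
- mouse: Grey computer mouse, 105 x 60 x 30 mm, lying on the table to the left. Origin at the centre of its underside.

How it is judged:
On the way, in this order (a step that is already met when the one before it is completed fails the run):
1. the stop stands fully across the orange puck's lane while that puck is still on the level deck (((x of puck_orange in the frame of chute below 0 m and value of joint shuttle below -0.036 m) or (x of puck_orange in the frame of chute above 0 m and value of joint shuttle above 0.036 m)) and y of puck_orange in the frame of chute below -0.04 m and velocity of joint shuttle between -0.01 and 0.01 m/s), for 0.2 s.
2. the orange puck lies on the slope against the stop (y of puck_orange in the frame of chute between 0.1075 and 0.117 m and z of puck_orange in the frame of chute between 0.07 and 0.09 m and angle between puck_orange's own z axis and vertical between 0.14 and 0.28 rad and ((x of puck_orange in the frame of chute below 0 m and value of joint shuttle below -0.036 m) or (x of puck_orange in the frame of chute above 0 m and value of joint shuttle above 0.036 m))), for 0.2 s.
At the end, for the whole second after the job is handed in: The stop is within 5 mm of the end of its travel on the orange puck's side; the orange puck lies flat on the slope in that lane, at rest, within 4 mm of touching the stop; the white puck is within 15 mm of where it started (all of step 2 and distance of puck_white from where it was at the start of the episode below 0.015 m and linear speed of puck_orange below 0.01 m/s).
It fails at once if the orange puck is lifted off the chute (its underside more than 25 mm above the deck) or tipped over (z of puck_orange in the frame of chute above 0.135 m or angle between puck_orange's own z axis and vertical above 0.6 rad).
It fails at once if the orange puck is shot along (faster than 0.4 m/s) instead of pushed gently (linear speed of puck_orange above 0.4 m/s).
It fails at once if the white puck is displaced by more than 15 mm (distance of puck_white from where it was at the start of the episode above 0.015 m).
It fails at once if the bottle, mug or mouse is displaced by more than 20 mm (distance of any of bottle, mug, mouse from where it was at the start of the episode above 0.02 m).
It also fails if it takes over 48 s, if anything falls off the work surface, if the arm or the gripper's body presses on something with over 40 N, if the wrist force passes 120 N, or if a joint passes its speed limit or range.

## Working session

There is one attempt and no reset: what is moved stays moved. The work goes in short steps, Python scripts to look and compute and a tool call to move; the robot and the scene stay as the last step left them, time stands still between calls to the robot, and variables do not carry over. Pictures are saved under pics/ and viewed, and the job is handed in when it is done.

Besides the shell and the picture viewer there is one more tool, called after "Request:" by a JSON object that holds its "op" and its "data", one argument or row to a line. apply_moves: Moves the arm, as the interface text tells. Shifts and turns lie within -1 to 1; 1 stands for 0.2 m of shift or 30 degrees of turn. Its arguments: {"type":"object","properties":{"rows":{"type":"array"},"force":{"type":"number"}},"required":["rows"]}

```bash
mkdir -p pics; python3 - <<'E'
from rig import robot
import cv2,numpy as np
s=robot.observe(); print(s['clock'],s['position'],np.round(s['tool_rot'],3))
for n in ('side','top','wrist'):
    i=robot.camera_info(n); print(n,i['fov_y'],i['cx'],i['cy'],i['dist_coeffs'],np.round(i['world_from_camera'],3).tolist())
    cv2.imwrite(f'pics/{n}0.png',robot.capture(n))
E
```

```text
0.0 [0.23778026 0.57731719 0.22143412] [[ 0.925 -0.001  0.381]
 [-0.381 -0.002  0.925]
 [-0.    -1.    -0.002]]
side 49.721514537225204 275.08878121570723 214.5810236307856 [-0.12730173  0.          0.          0.          0.        ] [[0.974, 0.156, -0.167, 0.41], [-0.229, 0.674, -0.702, -0.778], [0.004, 0.722, 0.692, 0.915], [0.0, 0.0, 0.0, 1.0]]
top 44.101517617359995 281.2929377028488 206.99900332383086 [-0.15855023  0.          0.          0.          0.        ] [[0.023, 0.993, -0.112, 0.426], [-1.0, 0.024, 0.005, 0.029], [0.008, 0.112, 0.994, 1.789], [0.0, 0.0, 0.0, 1.0]]
wrist 68.91534171984117 281.22933579698906 209.15328693987635 [-0.07073912  0.          0.          0.          0.        ] [[0.38, -0.893, -0.243, 0.172], [0.925, 0.366, 0.102, 0.606], [-0.002, -0.263, 0.965, 0.384], [0.0, 0.0, 0.0, 1.0]]
```

View pics/side0.png

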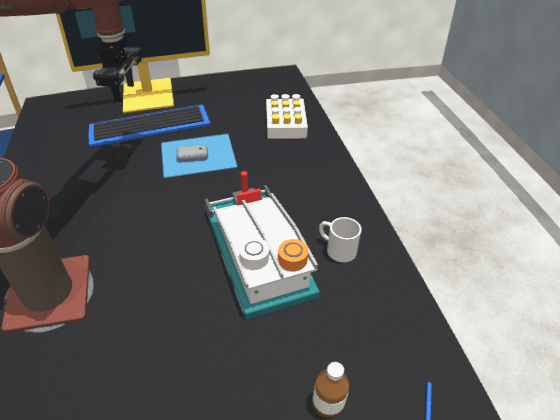

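View pics/top0.png

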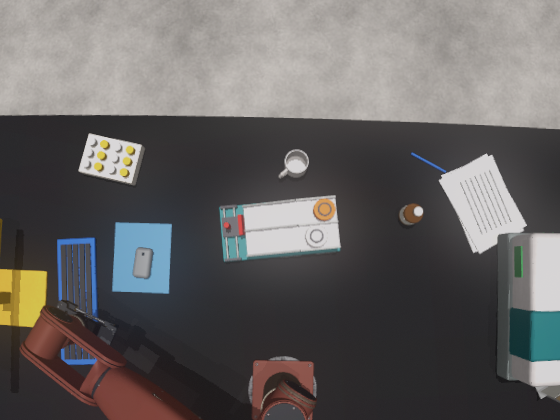

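View pics/wrist0.png

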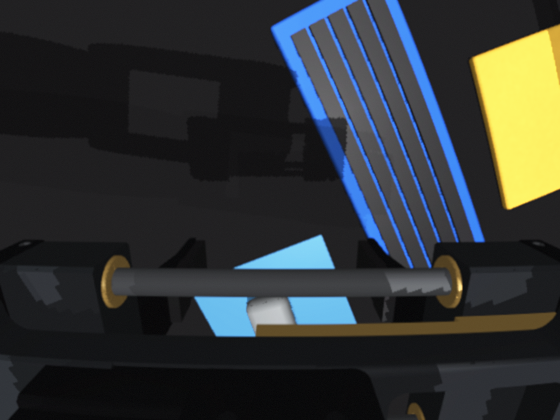

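```bash
python3 - <<'E'
import cv2
a=cv2.imread('pics/top0.png')[185:275,205:355]; cv2.imwrite('pics/top0z.png',cv2.resize(a,None,fx=5.3,fy=5.3,interpolation=cv2.INTER_CUBIC))
a=cv2.imread('pics/side0.png')[160:320,190:380]; cv2.imwrite('pics/side0z.png',cv2.resize(a,None,fx=3.7,fy=3.7,interpolation=cv2.INTER_CUBIC))
E
```

```text
(no output)
```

View pics/top0z.png

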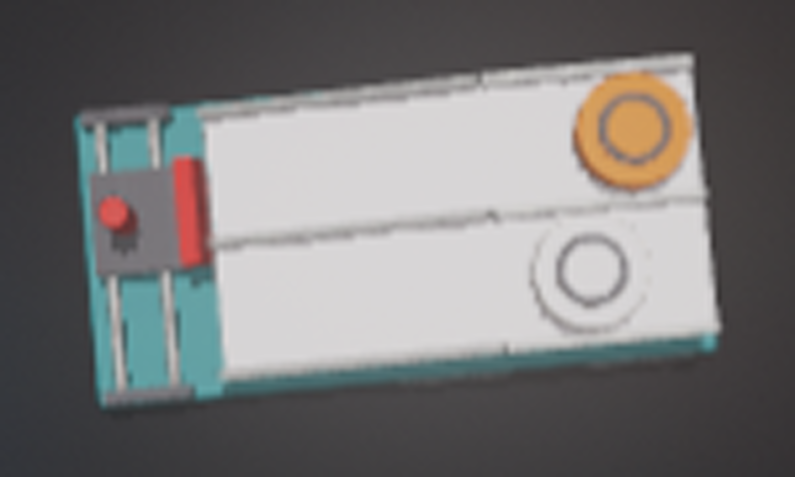

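View pics/side0z.png

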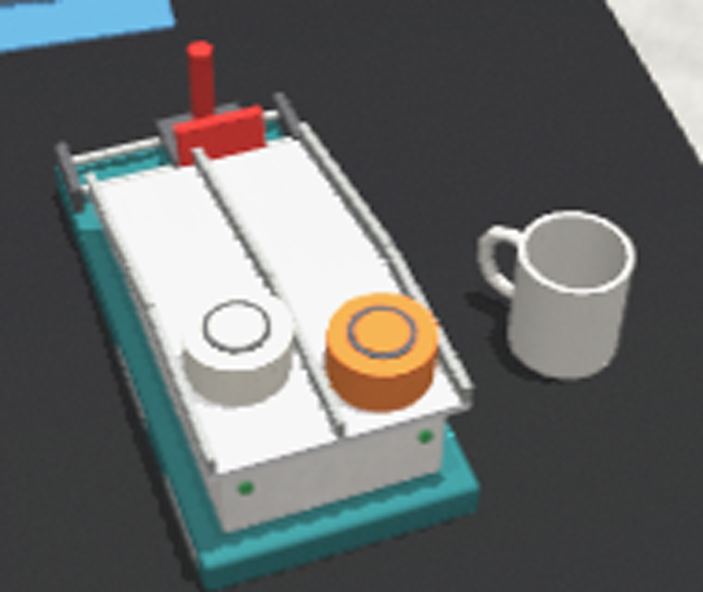

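```bash
cat > h.py <<'E'
import cv2,numpy as np
from rig import robot
from scipy.optimize import least_squares
def proj(n,P):
    i=robot.camera_info(n); f=210/np.tan(np.radians(i['fov_y']/2))
    K=np.array([[f,0,i['cx']],[0,f,i['cy']],[0,0,1]])
    T=np.linalg.inv(np.array(i['world_from_camera'])); R=np.diag([1,-1,-1.])@T[:3,:3]; t=np.diag([1,-1,-1.])@T[:3,3]
    return cv2.projectPoints(np.atleast_2d(P).astype(float),cv2.Rodrigues(R)[0],t,K,np.array(i['dist_coeffs'],float))[0][:,0]
def c2w(p,c):
    p=np.atleast_2d(p); a=c[2]; return np.c_[c[0]+p[:,0]*np.cos(a)-p[:,1]*np.sin(a),c[1]+p[:,0]*np.sin(a)+p[:,1]*np.cos(a),p[:,2]]
E
cat > fit.py <<'E'
from h import *
fix={'top':[((85,-160,124),(692,54)),((0,-160,124),(706,198)),((-85,-160,124),(719,328)),((0,-30,124),(492,214)),((82,-30,124),(480,78)),((-82,-30,124),(505,348)),((85,144,87),(203,115)),((-85,144,87),(225,378))],
'side':[((0,-160,124),(338,428)),((82,-160,124),(466,388)),((-82,-160,124),(210,465)),((82,-30,124),(400,258)),((0,144,87),(198,152)),((-82,144,87),(92,180))]}
un=lambda n,z:(np.array(z)+.5)/(5.3 if n=='top' else 3.7)-.5+((205,185) if n=='top' else (190,160))
post={'top':(113,211),'side':(200,46)};og={'top':(633,129),'side':(381,332)};wh={'top':(593,270),'side':(237,327)}
def res(v):
    r=[]
    for n in fix:
        P=np.array([p for p,_ in fix[n]]+[(v[3]*1000,200,135),(v[4]*1000,v[5]*1000,146),(v[6]*1000,v[7]*1000,146)])/1000
        z=np.array([un(n,z) for _,z in fix[n]]+[un(n,post[n]),un(n,og[n]),un(n,wh[n])])
        r.append(proj(n,c2w(P,v[:3]))-z)
    return np.vstack(r).ravel()
s=least_squares(res,[.45,0,0,0,.04,-.1,-.04,-.1],loss='soft_l1')
print(np.round(s.x,4)); print(np.round(res(s.x).reshape(-1,2),1).tolist())
E
python3 fit.py
```

```text
[ 0.5541 -0.0056  0.1118  0.021   0.0418 -0.1168 -0.0405 -0.084 ]
[[0.4, 0.4], [0.4, -0.8], [0.6, 0.9], [0.8, -0.3], [0.7, 0.2], [0.7, -0.2], [0.1, -1.7], [0.2, 0.1], [0.3, -0.2], [0.3, -0.2], [0.1, -0.2], [0.6, -1.2], [-0.0, 0.1], [-0.1, -1.4], [-3.1, -3.2], [-0.2, -0.6], [-0.7, -1.4], [-0.0, 0.6], [-0.2, -0.2], [-0.2, -0.0]]
```

```bash
cat >> h.py <<'E'
C=np.array([.5541,-.0056,.1118])
def go(px,py,pz,yawchute=True):
    s=robot.observe(); R=np.array(s['tool_rot']); p=np.array(s['position'])
    t=c2w([px,py,pz],C)[0]; d=R.T@(t-p)/.2
    a=C[2]; Z=np.array([np.cos(a),np.sin(a),0]); Y=np.array([0,0,-1.]); G=np.c_[np.cross(Y,Z),Y,Z]
    w=np.degrees(cv2.Rodrigues(R.T@G)[0].ravel())/30
    q=p-[C[0],C[1],0]; print('clk',round(s['clock'],2),'chute pos',np.round([q[0]*np.cos(a)+q[1]*np.sin(a),-q[0]*np.sin(a)+q[1]*np.cos(a),p[2]],4),'F',np.round(s['force'],1),'grip',s['grip_width'])
    print('d',np.round(d,3),'w',np.round(w,3))
E
python3 -c "
from h import *
go(-.03,.2,.2)
def bp(n,u,z):
    r=least_squares(lambda v:(proj(n,[v[0],v[1],z])-u).ravel(),[.5,0]); return r.x
print(bp('top',(417,211),.15),bp('top',(298,158),.09),bp('top',(143,256),.03))"
```

```text
clk 0.15 chute pos [-0.2492  0.6147  0.2217] F [-0.6 -0.1  0.2] grip 1.003061491427793
d [ 1.959  0.11  -1.289] w [3.00e-03 2.04e+00 1.00e-03]
[ 0.60797561 -0.41696521] [ 0.78329126 -0.031882  ] [0.44445089 0.48827384]
```

Request:
{"op": "apply_moves", "data": {
  "rows": [
    {"dx": 0.98, "dy": 0, "dz": -0.65, "wy": 1, "grip": 1},
    {"dx": 0.98, "dy": 0, "dz": -0.65, "wy": 1, "grip": 1},
    {"dx": 0.98, "dy": 0, "dz": -0.65, "wy": 1, "grip": 1},
    {"dx": 0.98, "dy": 0, "dz": -0.65, "wy": 1, "grip": 1},
    {"dx": 0.98, "dy": 0, "dz": -0.65, "wy": 1, "grip": 1},
    {"dx": 0.98, "dy": 0, "dz": -0.65, "wy": 1, "grip": 1}
  ]
}}

```text
schema error: expected keys dx, dy, dz, wx, wy, wz, grip
```

```bash
python3 -c "
from h import *
go(-.03,.2,.2)"
```

```text
clk 0.15 chute pos [-0.2492  0.6147  0.2217] F [-0.6 -0.1  0.2] grip 1.003061491427793
d [ 1.959  0.11  -1.289] w [3.00e-03 2.04e+00 1.00e-03]
```

Request:
{"op": "apply_moves", "data": {
  "rows": [
    {"dx": 0.98, "dy": 0, "dz": -0.65, "wx": 0, "wy": 1, "wz": 0, "grip": 1},
    {"dx": 0.98, "dy": 0, "dz": -0.65, "wx": 0, "wy": 1, "wz": 0, "grip": 1},
    {"dx": 0.98, "dy": 0, "dz": -0.65, "wx": 0, "wy": 1, "wz": 0, "grip": 1},
    {"dx": 0.98, "dy": 0, "dz": -0.65, "wx": 0, "wy": 1, "wz": 0, "grip": 1},
    {"dx": 0.98, "dy": 0, "dz": -0.65, "wx": 0, "wy": 1, "wz": 0, "grip": 1},
    {"dx": 0.98, "dy": 0, "dz": -0.65, "wx": 0, "wy": 1, "wz": 0, "grip": 1}
  ]
}}

```text
clock: 0.75
position: [0.3717, 0.3792, 0.2216]
tool_rot: [[0.606, -0.0, 0.795], [-0.795, -0.003, 0.606], [0.002, -1.0, -0.002]]
force: [-0.2, 0.5, 0.0]
grip_width: 0.538
```

```bash
python3 -c "
from h import *
go(-.03,.2,.2)"
```

```text
clk 0.75 chute pos [-0.1383  0.4028  0.2216] F [-0.2  0.5  0. ] grip 0.5378029591706183
d [ 1.148  0.111 -0.056] w [0.002 1.031 0.005]
```

Request:
{"op": "apply_moves", "data": {
  "rows": [
    {"dx": 1, "dy": 0, "dz": -0.05, "wx": 0, "wy": 1, "wz": 0, "grip": 1},
    {"dx": 1, "dy": 0, "dz": -0.05, "wx": 0, "wy": 1, "wz": 0, "grip": 1},
    {"dx": 1, "dy": 0, "dz": -0.05, "wx": 0, "wy": 1, "wz": 0, "grip": 1},
    {"dx": 1, "dy": 0, "dz": -0.05, "wx": 0, "wy": 1, "wz": 0, "grip": 1},
    {"dx": 1, "dy": 0, "dz": -0.05, "wx": 0, "wy": 1, "wz": 0, "grip": 1},
    {"dx": 1, "dy": 0, "dz": -0.05, "wx": 0, "wy": 1, "wz": 0, "grip": 1}
  ]
}}

```text
clock: 1.35
position: [0.4853, 0.2136, 0.2217]
tool_rot: [[0.126, -0.001, 0.992], [-0.992, -0.002, 0.126], [0.002, -1.0, -0.001]]
force: [-0.1, -0.1, -0.4]
grip_width: 0.031
```

```bash
python3 -c "
from h import *
go(-.03,.2,.2)
cv2.imwrite('pics/w1.png',robot.capture('wrist'))"
```

```text
clk 1.35 chute pos [-0.0439  0.2255  0.2217] F [-0.1 -0.1 -0.4] grip 0.030732202891821256
d [0.128 0.109 0.068] w [0.003 0.028 0.004]
```

View pics/w1.png

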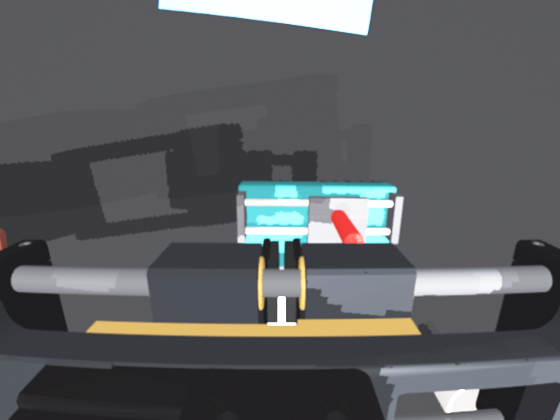

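Request:
{"op": "apply_moves", "data": {
  "rows": [
    {"dx": 0.128, "dy": 0.1, "dz": 0.068, "wx": 0, "wy": 0.028, "wz": 0, "grip": 1},
    {"dx": 0.128, "dy": 0.1, "dz": 0.068, "wx": 0, "wy": 0.028, "wz": 0, "grip": 1},
    {"dx": 0.128, "dy": 0.35, "dz": 0.068, "wx": 0, "wy": 0.028, "wz": 0, "grip": 1},
    {"dx": 0.128, "dy": 0.6, "dz": 0.068, "wx": 0, "wy": 0.028, "wz": 0, "grip": 1},
    {"dx": 0.128, "dy": 0.61, "dz": 0.068, "wx": 0, "wy": 0.028, "wz": 0, "grip": 1},
    {"dx": 0.128, "dy": 0.61, "dz": 0.068, "wx": 0, "wy": 0.028, "wz": 0, "grip": 1}
  ]
}}

```text
clock: 2.0
position: [0.4998, 0.192, 0.0996]
tool_rot: [[0.115, -0.004, 0.993], [-0.993, -0.002, 0.115], [0.002, -1.0, -0.004]]
force: [0.0, -0.3, 0.9]
grip_width: 0.007
```

```bash
python3 -c "
from h import *
go(-.003,.2,.1)
cv2.imwrite('pics/w2.png',robot.capture('wrist'))
cv2.imwrite('pics/s2.png',cv2.resize(robot.capture('side')[140:300,170:360],None,fx=3.7,fy=3.7))"
```

```text
clk 2.0 chute pos [-0.0319  0.2025  0.0996] F [ 0.  -0.3  0.9] grip 0.0071706262378455525
d [ 0.013 -0.003  0.145] w [0.009 0.007 0.004]
```

View pics/w2.png

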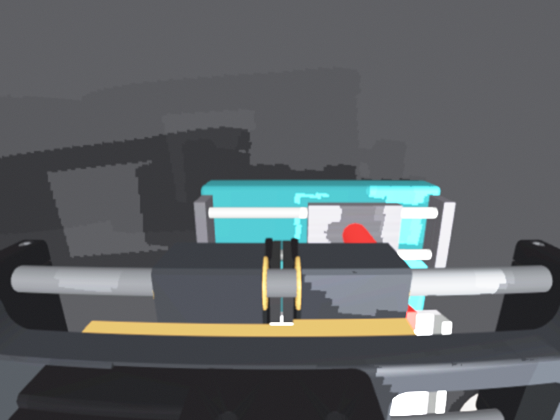

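View pics/s2.png

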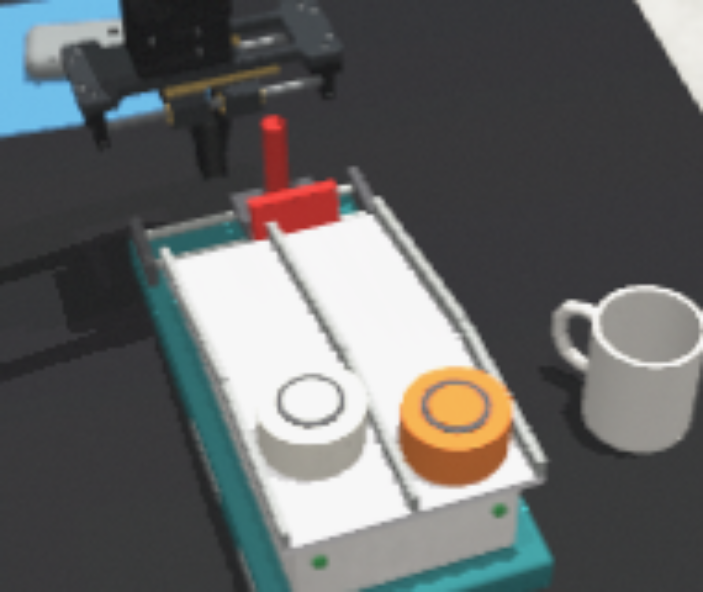

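Request:
{"op": "apply_moves", "data": {
  "rows": [
    {"dx": 0.013, "dy": 0, "dz": 0.06, "wx": 0, "wy": 0, "wz": 0, "grip": 1},
    {"dx": 0.013, "dy": 0, "dz": 0.12, "wx": 0, "wy": 0, "wz": 0, "grip": 1},
    {"dx": 0.013, "dy": 0, "dz": 0.15, "wx": 0, "wy": 0, "wz": 0, "grip": 1},
    {"dx": 0.013, "dy": 0, "dz": 0.17, "wx": 0, "wy": 0, "wz": 0, "grip": 1},
    {"dx": 0.013, "dy": 0, "dz": 0.19, "wx": 0, "wy": 0, "wz": 0, "grip": 1}
  ]
}}

```text
clock: 2.6
position: [0.5415, 0.1944, 0.1044]
tool_rot: [[0.115, 0.004, 0.993], [-0.993, -0.001, 0.115], [0.001, -1.0, 0.004]]
force: [-3.8, 0.2, 2.9]
grip_width: 0.005
```

```bash
python3 -c "
from h import *
go(.018,.2,.1)
cv2.imwrite('pics/s3.png',cv2.resize(robot.capture('side')[140:300,170:360],None,fx=3.7,fy=3.7))"
```

```text
clk 2.6 chute pos [0.0098 0.2001 0.1044] F [-3.8  0.2  2.9] grip 0.0053986635178181475
d [0.001 0.022 0.041] w [-0.008  0.006  0.002]
```

View pics/s3.png

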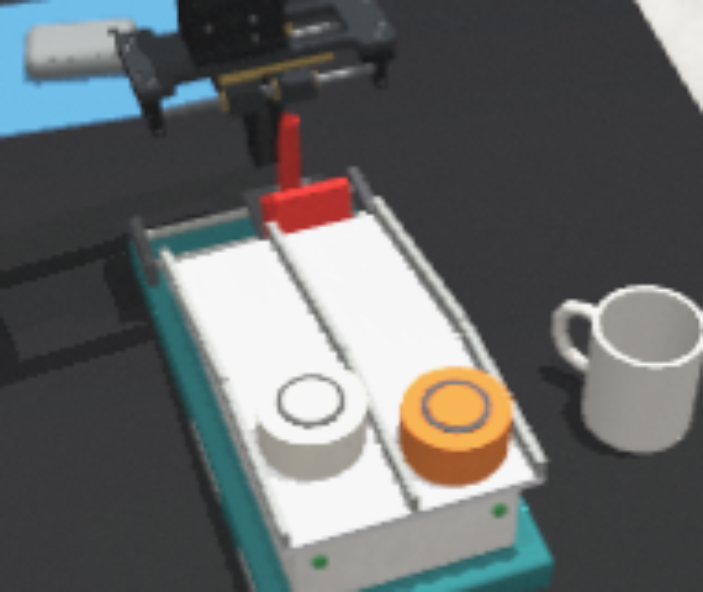

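Request:
{"op": "apply_moves", "data": {
  "rows": [
    {"dx": 0, "dy": 0.02, "dz": 0.02, "wx": 0, "wy": 0, "wz": 0, "grip": 1},
    {"dx": 0, "dy": 0.02, "dz": 0.035, "wx": 0, "wy": 0, "wz": 0, "grip": 1},
    {"dx": 0, "dy": 0.02, "dz": 0.045, "wx": 0, "wy": 0, "wz": 0, "grip": 1},
    {"dx": 0, "dy": 0.02, "dz": 0.045, "wx": 0, "wy": 0, "wz": 0, "grip": 1}
  ]
}}

```text
clock: 3.05
position: [0.5509, 0.1954, 0.0998]
tool_rot: [[0.115, 0.004, 0.993], [-0.993, -0.001, 0.115], [0.001, -1.0, 0.004]]
force: [-1.9, -0.1, 2.3]
grip_width: 0.003
```

```bash
python3 -c "
from h import *
go(.022,.2,.1)"
```

```text
clk 3.05 chute pos [0.0192 0.2001 0.0998] F [-1.9 -0.1  2.3] grip 0.0031338615040019378
d [ 0.    -0.001  0.014] w [-0.008  0.006  0.002]
```

Near the end, no hard resistance yet; creep on until the force rises.

Request:
{"op": "apply_moves", "data": {
  "rows": [
    {"dx": 0, "dy": 0, "dz": 0.01, "wx": 0, "wy": 0, "wz": 0, "grip": 1},
    {"dx": 0, "dy": 0, "dz": 0.01, "wx": 0, "wy": 0, "wz": 0, "grip": 1}
  ]
}}

```text
clock: 3.25
position: [0.5513, 0.1955, 0.0996]
tool_rot: [[0.115, 0.0, 0.993], [-0.993, -0.001, 0.115], [0.001, -1.0, -0.0]]
force: [-9.9, -0.6, 8.4]
grip_width: 0.007
```

Request:
{"op": "apply_moves", "data": {
  "rows": [
    {"dx": 0, "dy": 0, "dz": 0.01, "wx": 0, "wy": 0, "wz": 0, "grip": 1},
    {"dx": 0, "dy": 0, "dz": 0.01, "wx": 0, "wy": 0, "wz": 0, "grip": 1}
  ]
}}

```text
clock: 3.45
position: [0.5512, 0.1955, 0.0996]
tool_rot: [[0.115, -0.005, 0.993], [-0.993, -0.002, 0.115], [0.002, -1.0, -0.005]]
force: [-12.3, -1.0, 9.6]
grip_width: 0.009
```

```bash
python3 -c "
from h import *
go(.022,.2,.1)"
```

```text
clk 3.45 chute pos [0.0195 0.2001 0.0996] F [-12.3  -1.    9.6] grip 0.00912056892396203
d [ 0.001 -0.002  0.012] w [0.01  0.007 0.003]
```

Request:
{"op": "apply_moves", "data": {
  "rows": [
    {"dx": 0, "dy": 0, "dz": -0.1, "wx": 0, "wy": 0, "wz": 0, "grip": 1},
    {"dx": 0, "dy": 0, "dz": -0.1, "wx": 0, "wy": 0, "wz": 0, "grip": 1},
    {"dx": 0, "dy": -0.25, "dz": -0.1, "wx": 0, "wy": 0, "wz": 0, "grip": 1},
    {"dx": 0, "dy": -0.5, "dz": -0.1, "wx": 0, "wy": 0, "wz": 0, "grip": 1},
    {"dx": 0, "dy": -0.6, "dz": -0.1, "wx": 0, "wy": 0, "wz": 0, "grip": 1},
    {"dx": 0, "dy": -0.6, "dz": -0.1, "wx": 0, "wy": 0, "wz": 0, "grip": 1}
  ]
}}

```text
clock: 4.05
position: [0.5355, 0.194, 0.2248]
tool_rot: [[0.115, 0.005, 0.993], [-0.993, -0.0, 0.115], [0.001, -1.0, 0.005]]
force: [-0.4, 0.5, -0.0]
grip_width: 0.01
```

Request:
{"op": "apply_moves", "data": {
  "rows": [
    {"dx": 0.96, "dy": 0, "dz": 0.2, "wx": 0, "wy": 0, "wz": 0, "grip": 1},
    {"dx": 0.96, "dy": 0, "dz": 0.2, "wx": 0, "wy": 0, "wz": 0, "grip": 1},
    {"dx": 0.96, "dy": 0, "dz": 0.2, "wx": 0, "wy": 0, "wz": 0, "grip": 1},
    {"dx": 0.96, "dy": 0, "dz": 0.2, "wx": 0, "wy": 0, "wz": 0, "grip": 1},
    {"dx": 0.96, "dy": 0, "dz": 0.2, "wx": 0, "wy": 0, "wz": 0, "grip": 1}
  ]
}}

```text
clock: 4.55
position: [0.5985, 0.002, 0.2235]
tool_rot: [[0.109, 0.004, 0.994], [-0.994, -0.003, 0.109], [0.003, -1.0, 0.004]]
force: [-0.5, 0.4, 0.8]
grip_width: 0.007
```

```bash
python3 -c "
from h import *
go(.0415,-.19,.2)
cv2.imwrite('pics/w4.png',robot.capture('wrist'))
cv2.imwrite('pics/s4.png',cv2.resize(robot.capture('top')[185:275,205:355],None,fx=5.3,fy=5.3,interpolation=cv2.INTER_CUBIC))"
```

```text
clk 4.55 chute pos [0.045  0.0026 0.2235] F [-0.5  0.4  0.8] grip 0.007444532811121044
d [ 0.963  0.12  -0.016] w [-0.008 -0.005  0.006]
```

View pics/w4.png

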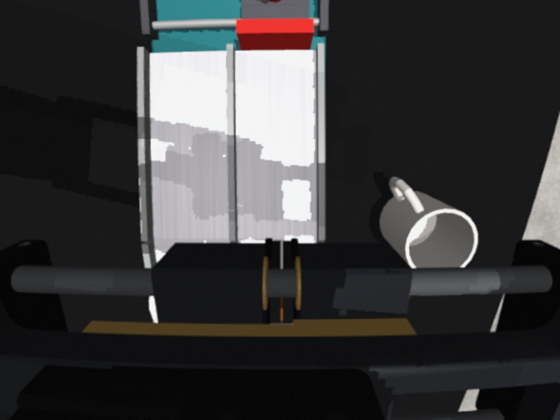

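View pics/s4.png

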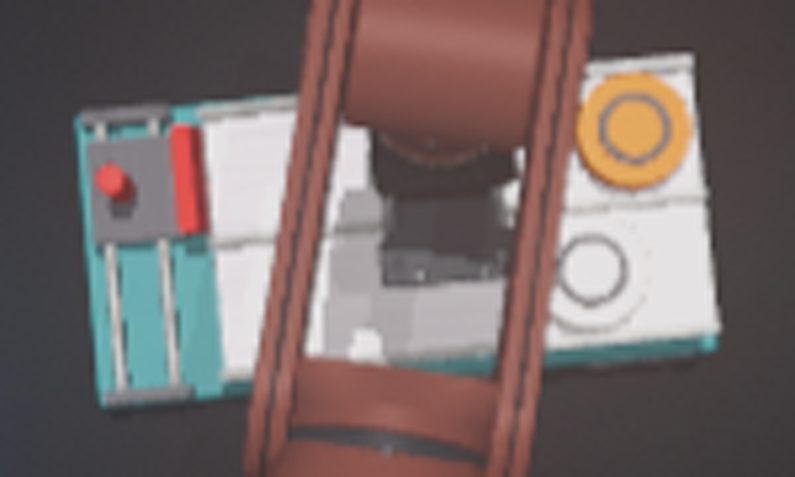

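Request:
{"op": "apply_moves", "data": {
  "rows": [
    {"dx": 0.96, "dy": 0, "dz": -0.016, "wx": 0, "wy": 0, "wz": 0, "grip": 1},
    {"dx": 0.96, "dy": 0, "dz": -0.016, "wx": 0, "wy": 0, "wz": 0, "grip": 1},
    {"dx": 0.96, "dy": 0, "dz": -0.016, "wx": 0, "wy": 0, "wz": 0, "grip": 1},
    {"dx": 0.96, "dy": 0, "dz": -0.016, "wx": 0, "wy": 0, "wz": 0, "grip": 1},
    {"dx": 0.96, "dy": 0, "dz": -0.016, "wx": 0, "wy": 0, "wz": 0, "grip": 1},
    {"dx": 0.96, "dy": 0, "dz": -0.016, "wx": 0, "wy": 0, "wz": 0, "grip": 1}
  ]
}}

```text
clock: 5.25
position: [0.6152, -0.1836, 0.2222]
tool_rot: [[0.112, 0.001, 0.994], [-0.994, 0.002, 0.112], [-0.002, -1.0, 0.002]]
force: [-0.3, -0.6, -0.2]
grip_width: 0.004
```

```bash
python3 -c "
from h import *
go(.0415,-.19,.122)
cv2.imwrite('pics/w5.png',robot.capture('wrist'))
cv2.imwrite('pics/s5.png',cv2.resize(robot.capture('side')[140:300,190:380],None,fx=3.7,fy=3.7,interpolation=cv2.INTER_CUBIC))"
```

```text
clk 5.25 chute pos [ 0.0409 -0.1837  0.2222] F [-0.3 -0.6 -0.2] grip 0.0038684685631626536
d [0.032 0.501 0.002] w [-0.003  0.    -0.003]
```

View pics/w5.png

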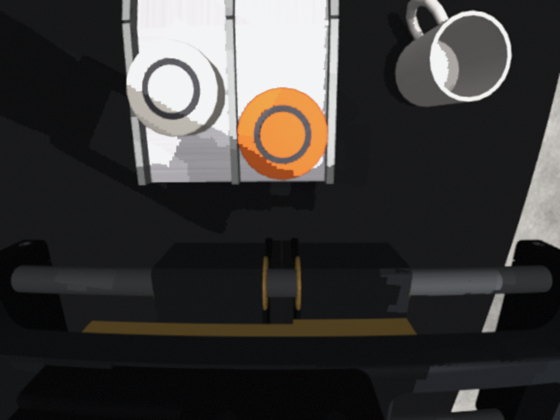

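View pics/s5.png

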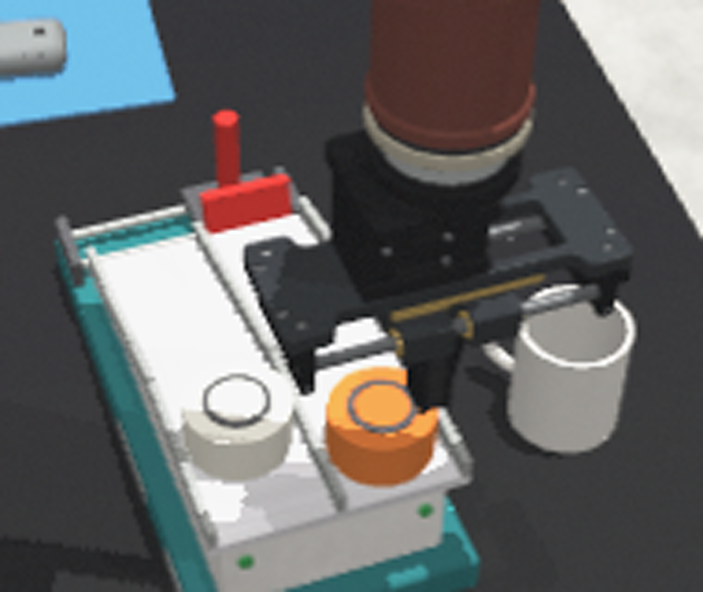

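Request:
{"op": "apply_moves", "data": {
  "rows": [
    {"dx": 0.05, "dy": 0.25, "dz": 0.002, "wx": 0, "wy": 0, "wz": 0, "grip": 1},
    {"dx": 0.05, "dy": 0.48, "dz": 0.002, "wx": 0, "wy": 0, "wz": 0, "grip": 1},
    {"dx": 0.05, "dy": 0.49, "dz": 0.002, "wx": 0, "wy": 0, "wz": 0, "grip": 1},
    {"dx": 0.05, "dy": 0.49, "dz": 0.002, "wx": 0, "wy": 0, "wz": 0, "grip": 1}
  ]
}}

```text
clock: 5.75
position: [0.6165, -0.1898, 0.1241]
tool_rot: [[0.116, -0.001, 0.993], [-0.993, 0.003, 0.116], [-0.003, -1.0, -0.0]]
force: [0.4, -0.7, 0.9]
grip_width: 0.005
```

```bash
python3 -c "
from h import *
go(.0415,-.165,.124)
cv2.imwrite('pics/s6.png',cv2.resize(robot.capture('side')[160:320,190:380],None,fx=3.7,fy=3.7,interpolation=cv2.INTER_CUBIC))"
```

```text
clk 5.75 chute pos [ 0.0415 -0.1901  0.1241] F [ 0.4 -0.7  0.9] grip 0.005118374175959173
d [-0.125  0.001  0.001] w [ 0.001  0.009 -0.006]
```

View pics/s6.png

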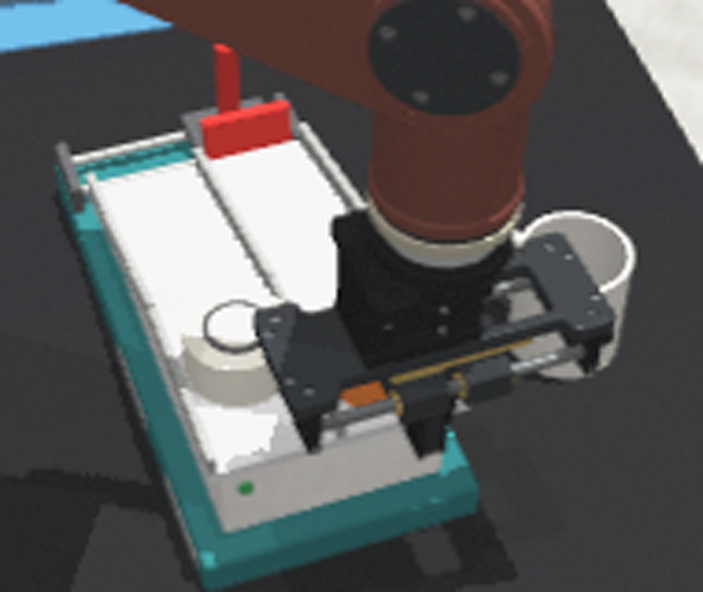

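Request:
{"op": "apply_moves", "data": {
  "rows": [
    {"dx": -0.03, "dy": 0, "dz": 0, "wx": 0, "wy": 0, "wz": 0, "grip": 1},
    {"dx": -0.06, "dy": 0, "dz": 0, "wx": 0, "wy": 0, "wz": 0, "grip": 1},
    {"dx": -0.09, "dy": 0, "dz": 0, "wx": 0, "wy": 0, "wz": 0, "grip": 1},
    {"dx": -0.12, "dy": 0, "dz": 0, "wx": 0, "wy": 0, "wz": 0, "grip": 1},
    {"dx": -0.15, "dy": 0, "dz": 0, "wx": 0, "wy": 0, "wz": 0, "grip": 1},
    {"dx": -0.18, "dy": 0, "dz": 0, "wx": 0, "wy": 0, "wz": 0, "grip": 1},
    {"dx": -0.21, "dy": 0, "dz": 0, "wx": 0, "wy": 0, "wz": 0, "grip": 1},
    {"dx": -0.24, "dy": 0, "dz": 0, "wx": 0, "wy": 0, "wz": 0, "grip": 1},
    {"dx": -0.27, "dy": 0, "dz": 0, "wx": 0, "wy": 0, "wz": 0, "grip": 1},
    {"dx": -0.3, "dy": 0, "dz": 0, "wx": 0, "wy": 0, "wz": 0, "grip": 1}
  ]
}}

```text
clock: 6.8
position: [0.6115, -0.1313, 0.1271]
tool_rot: [[0.116, 0.004, 0.993], [-0.993, 0.0, 0.116], [0.0, -1.0, 0.004]]
force: [1.4, -5.6, 3.2]
grip_width: 0.004
```

```bash
python3 -c "
from h import *
go(.041,-.08,.124)
cv2.imwrite('pics/w7.png',robot.capture('wrist'))"
```

```text
clk 6.8 chute pos [ 0.0431 -0.1313  0.1271] F [ 1.4 -5.6  3.2] grip 0.004258495312351458
d [-0.257  0.015 -0.009] w [-0.008  0.008  0.   ]
```

View pics/w7.png

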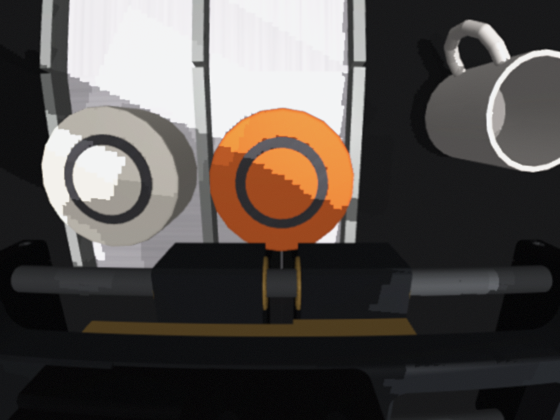

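```bash
cat >> h.py <<'E'
def back(n,u,z):
    r=least_squares(lambda v:(proj(n,[v[0],v[1],z])-u).ravel(),[.6,0]).x-C[:2]; c,s=np.cos(C[2]),np.sin(C[2])
    return np.round([r[0]*c+r[1]*s,-r[0]*s+r[1]*c],4)
E
python3 -c "
from h import *
print(back('wrist',(282,181),.146),back('wrist',(108,175),.146),back('wrist',(201,62),.124))"
```

```text
[ 0.0434 -0.0824] [-0.0403 -0.0796] [ 0.0024 -0.0256]
```

Request:
{"op": "apply_moves", "data": {
  "rows": [
    {"dx": -0.03, "dy": 0.01, "dz": 0, "wx": 0, "wy": 0, "wz": 0, "grip": 1},
    {"dx": -0.06, "dy": 0.015, "dz": 0, "wx": 0, "wy": 0, "wz": 0, "grip": 1},
    {"dx": -0.09, "dy": 0.015, "dz": 0, "wx": 0, "wy": 0, "wz": 0, "grip": 1},
    {"dx": -0.12, "dy": 0.015, "dz": 0, "wx": 0, "wy": 0, "wz": 0, "grip": 1},
    {"dx": -0.15, "dy": 0.015, "dz": 0, "wx": 0, "wy": 0, "wz": 0, "grip": 1},
    {"dx": -0.18, "dy": 0.015, "dz": 0, "wx": 0, "wy": 0, "wz": 0, "grip": 1},
    {"dx": -0.21, "dy": 0.015, "dz": 0, "wx": 0, "wy": 0, "wz": 0, "grip": 1},
    {"dx": -0.24, "dy": 0.015, "dz": 0, "wx": 0, "wy": 0, "wz": 0, "grip": 1},
    {"dx": -0.27, "dy": 0.015, "dz": 0, "wx": 0, "wy": 0, "wz": 0, "grip": 1},
    {"dx": -0.3, "dy": 0.015, "dz": 0, "wx": 0, "wy": 0, "wz": 0, "grip": 1}
  ]
}}

```text
clock: 7.85
position: [0.6044, -0.0701, 0.124]
tool_rot: [[0.116, 0.004, 0.993], [-0.993, 0.001, 0.116], [-0.001, -1.0, 0.004]]
force: [0.3, -3.4, 3.8]
grip_width: 0.004
```

```bash
python3 -c "
from h import *
go(.042,-.02,.122)"
```

```text
clk 7.85 chute pos [ 0.0428 -0.0697  0.124 ] F [ 0.3 -3.4  3.8] grip 0.004313235247637939
d [-0.249  0.01  -0.003] w [-0.008  0.009 -0.001]
```

Next 50 mm, crossing the brink, slower.

Request:
{"op": "apply_moves", "data": {
  "rows": [
    {"dx": -0.025, "dy": 0, "dz": 0, "wx": 0, "wy": 0, "wz": 0, "grip": 1},
    {"dx": -0.05, "dy": 0, "dz": 0, "wx": 0, "wy": 0, "wz": 0, "grip": 1},
    {"dx": -0.075, "dy": 0, "dz": 0, "wx": 0, "wy": 0, "wz": 0, "grip": 1},
    {"dx": -0.1, "dy": 0, "dz": 0, "wx": 0, "wy": 0, "wz": 0, "grip": 1},
    {"dx": -0.125, "dy": 0, "dz": 0, "wx": 0, "wy": 0, "wz": 0, "grip": 1},
    {"dx": -0.15, "dy": 0, "dz": 0, "wx": 0, "wy": 0, "wz": 0, "grip": 1},
    {"dx": -0.175, "dy": 0, "dz": 0, "wx": 0, "wy": 0, "wz": 0, "grip": 1},
    {"dx": -0.2, "dy": 0, "dz": 0, "wx": 0, "wy": 0, "wz": 0, "grip": 1},
    {"dx": -0.225, "dy": 0.005, "dz": 0, "wx": 0, "wy": 0, "wz": 0, "grip": 1},
    {"dx": -0.25, "dy": 0.01, "dz": 0, "wx": 0, "wy": 0, "wz": 0, "grip": 1}
  ]
}}

```text
clock: 8.85
position: [0.5986, -0.0201, 0.1221]
tool_rot: [[0.116, 0.004, 0.993], [-0.993, 0.001, 0.116], [-0.001, -1.0, 0.004]]
force: [-0.2, -1.6, -0.7]
grip_width: 0.003
```

```bash
python3 -c "
from h import *
go(.042,.03,.112)
cv2.imwrite('pics/w8.png',robot.capture('wrist'))"
```

```text
clk 8.85 chute pos [ 0.0426 -0.0193  0.1221] F [-0.2 -1.6 -0.7] grip 0.002653891998964791
d [-0.247  0.05  -0.002] w [-0.008  0.009 -0.001]
```

View pics/w8.png

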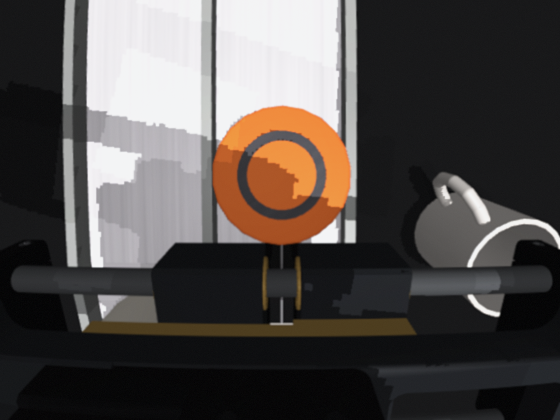

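Request:
{"op": "apply_moves", "data": {
  "rows": [
    {"dx": -0.025, "dy": 0.005, "dz": 0, "wx": 0, "wy": 0, "wz": 0, "grip": 1},
    {"dx": -0.05, "dy": 0.01, "dz": 0, "wx": 0, "wy": 0, "wz": 0, "grip": 1},
    {"dx": -0.075, "dy": 0.015, "dz": 0, "wx": 0, "wy": 0, "wz": 0, "grip": 1},
    {"dx": -0.1, "dy": 0.02, "dz": 0, "wx": 0, "wy": 0, "wz": 0, "grip": 1},
    {"dx": -0.125, "dy": 0.025, "dz": 0, "wx": 0, "wy": 0, "wz": 0, "grip": 1},
    {"dx": -0.15, "dy": 0.03, "dz": 0, "wx": 0, "wy": 0, "wz": 0, "grip": 1},
    {"dx": -0.175, "dy": 0.035, "dz": 0, "wx": 0, "wy": 0, "wz": 0, "grip": 1},
    {"dx": -0.2, "dy": 0.04, "dz": 0, "wx": 0, "wy": 0, "wz": 0, "grip": 1},
    {"dx": -0.225, "dy": 0.045, "dz": 0, "wx": 0, "wy": 0, "wz": 0, "grip": 1},
    {"dx": -0.25, "dy": 0.05, "dz": 0, "wx": 0, "wy": 0, "wz": 0, "grip": 1}
  ]
}}

```text
clock: 9.9
position: [0.5926, 0.0308, 0.1118]
tool_rot: [[0.116, 0.004, 0.993], [-0.993, 0.002, 0.116], [-0.001, -1.0, 0.004]]
force: [0.4, -1.1, -0.1]
grip_width: 0.009
```

```bash
python3 -c "
from h import *
go(.042,.06,.105)
cv2.imwrite('pics/w9.png',robot.capture('wrist'))"
```

```text
clk 9.9 chute pos [0.0423 0.0319 0.1118] F [ 0.4 -1.1 -0.1] grip 0.008816671627981556
d [-0.141  0.034 -0.001] w [-0.008  0.009 -0.002]
```

View pics/w9.png

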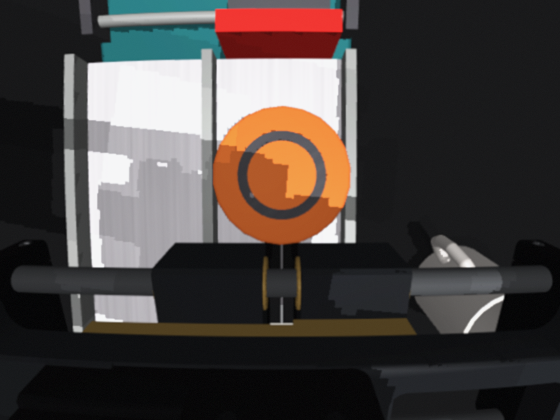

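Request:
{"op": "apply_moves", "data": {
  "rows": [
    {"dx": -0.02, "dy": 0.004, "dz": 0, "wx": 0, "wy": 0, "wz": 0, "grip": 1},
    {"dx": -0.04, "dy": 0.008, "dz": 0, "wx": 0, "wy": 0, "wz": 0, "grip": 1},
    {"dx": -0.06, "dy": 0.013, "dz": 0, "wx": 0, "wy": 0, "wz": 0, "grip": 1},
    {"dx": -0.08, "dy": 0.017, "dz": 0, "wx": 0, "wy": 0, "wz": 0, "grip": 1},
    {"dx": -0.1, "dy": 0.021, "dz": 0, "wx": 0, "wy": 0, "wz": 0, "grip": 1},
    {"dx": -0.115, "dy": 0.024, "dz": 0, "wx": 0, "wy": 0, "wz": 0, "grip": 1}
  ]
}}

```text
clock: 10.55
position: [0.5896, 0.0548, 0.1068]
tool_rot: [[0.117, 0.003, 0.993], [-0.993, 0.002, 0.117], [-0.002, -1.0, 0.004]]
force: [-0.6, -1.4, -0.5]
grip_width: 0.004
```

```bash
python3 -c "
from h import *
go(.042,.066,.105)
cv2.imwrite('pics/w10.png',robot.capture('wrist'))"
```

```text
clk 10.55 chute pos [0.042  0.0561 0.1068] F [-0.6 -1.4 -0.5] grip 0.003874594792312064
d [-0.049  0.009  0.   ] w [-0.007  0.01  -0.004]
```

View pics/w10.png

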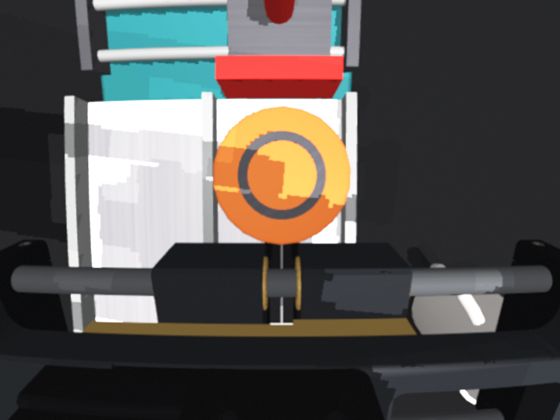

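Request:
{"op": "apply_moves", "data": {
  "rows": [
    {"dx": -0.015, "dy": 0.003, "dz": 0, "wx": 0, "wy": 0, "wz": 0, "grip": 1},
    {"dx": -0.03, "dy": 0.006, "dz": 0, "wx": 0, "wy": 0, "wz": 0, "grip": 1},
    {"dx": -0.03, "dy": 0.006, "dz": 0, "wx": 0, "wy": 0, "wz": 0, "grip": 1}
  ]
}}

```text
clock: 10.9
position: [0.5886, 0.0618, 0.1053]
tool_rot: [[0.117, 0.003, 0.993], [-0.993, 0.003, 0.117], [-0.003, -1.0, 0.003]]
force: [-0.1, -0.6, -0.2]
grip_width: 0.003
```

Request:
{"op": "apply_moves", "data": {
  "rows": [
    {"dx": -0.01, "dy": 0.002, "dz": 0, "wx": 0, "wy": 0, "wz": 0, "grip": 1},
    {"dx": -0.015, "dy": 0.003, "dz": 0, "wx": 0, "wy": 0, "wz": 0, "grip": 1}
  ]
}}

```text
clock: 11.1
position: [0.5882, 0.0648, 0.1047]
tool_rot: [[0.117, 0.003, 0.993], [-0.993, 0.003, 0.117], [-0.003, -1.0, 0.003]]
force: [-0.3, -1.8, -0.3]
grip_width: 0.011
```

```bash
python3 -c "
from h import *
go(.042,.066,.105)
cv2.imwrite('pics/w11.png',robot.capture('wrist'))"
```

```text
clk 11.1 chute pos [0.0417 0.0662 0.1047] F [-0.3 -1.8 -0.3] grip 0.010924287676824176
d [ 0.001 -0.002  0.001] w [-0.006  0.011 -0.005]
```

View pics/w11.png

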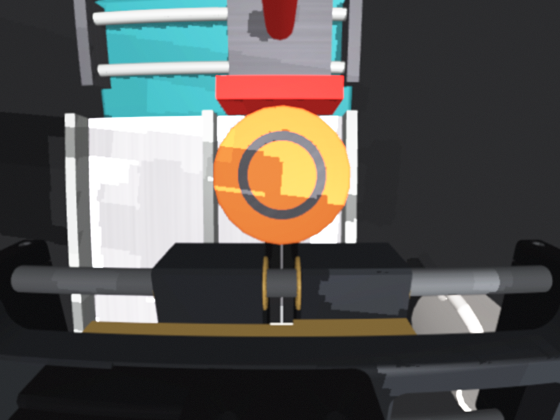

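Request:
{"op": "apply_moves", "data": {
  "rows": [
    {"dx": -0.007, "dy": 0.001, "dz": 0, "wx": 0, "wy": 0, "wz": 0, "grip": 1},
    {"dx": -0.007, "dy": 0.001, "dz": 0, "wx": 0, "wy": 0, "wz": 0, "grip": 1}
  ]
}}

```text
clock: 11.35
position: [0.588, 0.0664, 0.1045]
tool_rot: [[0.117, 0.003, 0.993], [-0.993, 0.003, 0.117], [-0.003, -1.0, 0.003]]
force: [0.8, -0.8, -0.9]
grip_width: 0.005
```

Request:
{"op": "apply_moves", "data": {
  "rows": [
    {"dx": -0.007, "dy": 0.001, "dz": 0, "wx": 0, "wy": 0, "wz": 0, "grip": 1},
    {"dx": -0.007, "dy": 0.001, "dz": 0, "wx": 0, "wy": 0, "wz": 0, "grip": 1}
  ]
}}

```text
clock: 11.55
position: [0.5878, 0.068, 0.1042]
tool_rot: [[0.117, 0.003, 0.993], [-0.993, 0.003, 0.117], [-0.003, -1.0, 0.003]]
force: [-0.2, -1.2, 1.1]
grip_width: 0.004
```

Request:
{"op": "apply_moves", "data": {
  "rows": [
    {"dx": -0.008, "dy": 0.001, "dz": 0, "wx": 0, "wy": 0, "wz": 0, "grip": 1},
    {"dx": -0.008, "dy": 0.001, "dz": 0, "wx": 0, "wy": 0, "wz": 0, "grip": 1}
  ]
}}

```text
clock: 11.75
position: [0.5875, 0.0698, 0.104]
tool_rot: [[0.118, 0.003, 0.993], [-0.993, 0.004, 0.118], [-0.003, -1.0, 0.003]]
force: [-0.6, -0.7, -0.0]
grip_width: 0.002
```

```bash
python3 -c "
from h import *
go(.042,.066,.105)
cv2.imwrite('pics/w12.png',robot.capture('wrist'))
cv2.imwrite('pics/s12.png',cv2.resize(robot.capture('side')[160:320,190:380],None,fx=3.7,fy=3.7,interpolation=cv2.INTER_CUBIC))"
```

```text
clk 11.75 chute pos [0.0416 0.0712 0.104 ] F [-0.6 -0.7 -0. ] grip 0.0017869821688940807
d [ 0.026 -0.005  0.002] w [-0.006  0.011 -0.006]
```

View pics/w12.png

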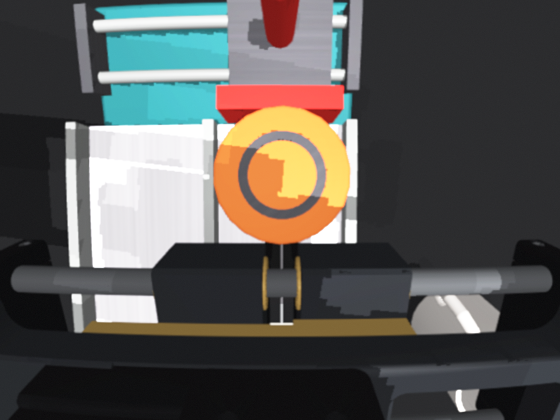

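View pics/s12.png

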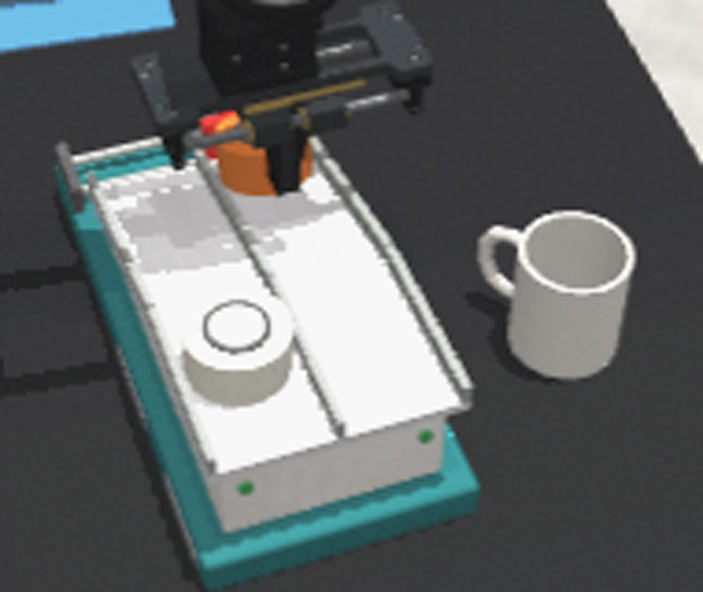

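```bash
python3 -c "
from h import *
P=c2w(np.array([[41,152,101.4],[41,153.5,108.2],[41,143.5,110.3],[41,146,73]])/1000,C); print(proj('wrist',P))
a=cv2.imread('pics/w12.png')[70:150,200:370]; cv2.imwrite('pics/w12z.png',cv2.resize(a,None,fx=4.5,fy=4.5,interpolation=cv2.INTER_CUBIC))
"
```

```text
[[280.3379362  110.32241549]
 [280.34932597 106.47258141]
 [280.2118793  127.1687491 ]
 [280.30250191 122.89689026]]
```

View pics/w12z.png

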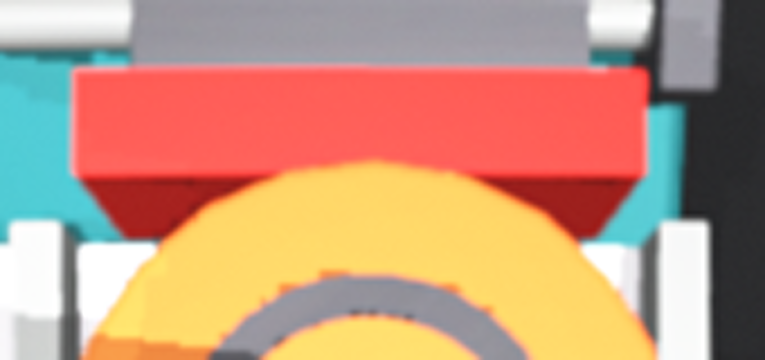

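Request:
{"op": "apply_moves", "data": {
  "rows": [
    {"dx": -0.006, "dy": 0.001, "dz": 0, "wx": 0, "wy": 0, "wz": 0, "grip": 1},
    {"dx": -0.006, "dy": 0.001, "dz": 0, "wx": 0, "wy": 0, "wz": 0, "grip": 1},
    {"dx": -0.006, "dy": 0.001, "dz": 0, "wx": 0, "wy": 0, "wz": 0, "grip": 1}
  ]
}}

```text
clock: 12.15
position: [0.5876, 0.0703, 0.1039]
tool_rot: [[0.117, 0.003, 0.993], [-0.993, 0.003, 0.117], [-0.002, -1.0, 0.003]]
force: [0.2, -4.7, -0.2]
grip_width: 0.009
```

Request:
{"op": "apply_moves", "data": {
  "rows": [
    {"dx": 0.02, "dy": -0.01, "dz": 0, "wx": 0, "wy": 0, "wz": 0, "grip": 1},
    {"dx": 0.07, "dy": -0.02, "dz": 0, "wx": 0, "wy": 0, "wz": 0, "grip": 1},
    {"dx": 0.15, "dy": -0.05, "dz": 0, "wx": 0, "wy": 0, "wz": 0, "grip": 1},
    {"dx": 0.15, "dy": -0.2, "dz": 0, "wx": 0, "wy": 0, "wz": 0, "grip": 1},
    {"dx": 0.15, "dy": -0.4, "dz": 0, "wx": 0, "wy": 0, "wz": 0, "grip": 1},
    {"dx": 0.15, "dy": -0.6, "dz": 0, "wx": 0, "wy": 0, "wz": 0, "grip": 1},
    {"dx": 0.15, "dy": -0.6, "dz": 0, "wx": 0, "wy": 0, "wz": 0, "grip": 1}
  ]
}}

```text
clock: 12.85
position: [0.5948, 0.0389, 0.232]
tool_rot: [[0.117, 0.016, 0.993], [-0.993, 0.002, 0.117], [-0.0, -1.0, 0.016]]
force: [0.3, -0.2, 0.7]
grip_width: 0.006
```

```bash
python3 -c "
from h import *
go(.042,.066,.105)
P=c2w(np.array([[41,152,101.4],[41,153.5,108.2]])/1000,C); print(proj('wrist',P))
a=robot.capture('wrist'); cv2.imwrite('pics/w13.png',a)
cv2.imwrite('pics/s13.png',cv2.resize(robot.capture('side')[160:320,190:380],None,fx=3.7,fy=3.7,interpolation=cv2.INTER_CUBIC))"
```

```text
clk 12.85 chute pos [0.0454 0.0397 0.232 ] F [ 0.3 -0.2  0.7] grip 0.005782395669312507
d [-0.132  0.635 -0.026] w [-0.03   0.01  -0.001]
[[274.55874405  81.13223456]
 [274.51344726  78.25075754]]
```

View pics/w13.png

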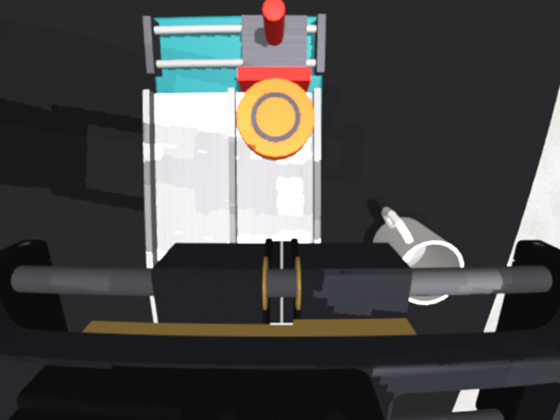

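View pics/s13.png

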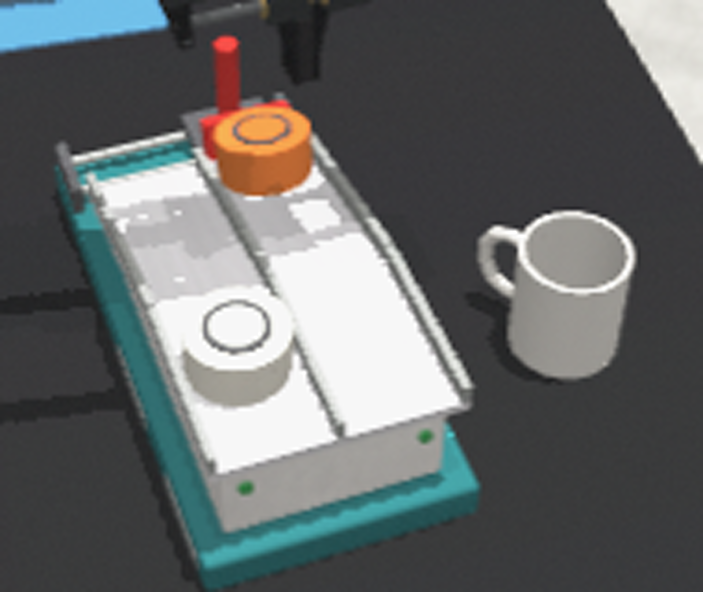

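```bash
python3 -c "
from h import *
P=c2w(np.array([[41,119.5,115.2],[41,200,135],[36,200,135],[41,115.5,116]])/1000,C); print((proj('side',P)-[190,160]+.5)*3.7-.5)
P=c2w(np.array([[41,119.5,115.2],[41,200,135],[41,115.5,116]])/1000,C); print(proj('wrist',P))"
```

```text
[[259.71776517 129.56612568]
 [225.56875043  42.6676159 ]
 [219.17720181  44.05487591]
 [261.43192922 132.18660475]]
[[278.92574552 118.71007829]
 [279.43443515   8.20493513]
 [278.90200939 123.47511598]]
```

```bash
python3 -c "
from rig import robot
print(robot.observe()['clock']); print(robot.finish_job())"
```

```text
12.95
the job is handed in; nothing more can be done
None
```

I pushed the red stop across to the orange puck's lane (chute x = +41 mm). I then pushed the orange puck over the brink and down the slope until it rested against the stop, backed the hand off and up, and handed the job in at about 13 s. No verdict was given, so the checks below are my own.

- **Stop:** At the end of the push the force rose to about 12 N with no further movement. In the last side picture the post is about 1.5 zoomed pixels from where the +41 mm end should put it. One millimetre is roughly 1.3 of those pixels.
- **Orange puck:** At the stop the push force rose from about 1 N to 4.7 N with only 0.5 mm more travel. The spacing between puck and stop in the wrist picture matched the value computed for touching (3.8 against 3.85 px). After the hand withdrew, the puck still lay flat within about 1 px along the lane of the resting position.
- **Other objects:** The white puck and the mug show at the same pixels as in the first side picture. I did not re-check the bottle and mouse at the end, but the hand's path did not go near either of them.
- **Measurement disagreements:**
  - One of my starting marks, the right wall's bend in the side picture, was off by 3 px; I treated it as a bad pick, and the robust fit gave it little weight.
  - A wrist-camera check of the brink differed from my chute fit by 2 mm across and 4 mm along, so I used force and relative measurements for the final contacts.

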